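# Hang the order card and hold the clip open over it

## Task

At the food-parcel packing table, hang the yellow order card over the horizontal rail, between the posts, and let go of it. Then squeeze the red spring clip off the rim of the grey bin, bring it over the hanging card and finish holding it wide open, upright, with the card's top edge between its jaws and well inside them but touching neither jaw, ready for a colleague to slip a paper list in: do not let the clip go or let it close. Leave the blue card and the goods on the table where they stand.

Things in the scene. Friction and masses are not known exactly. Their poses are not given: they have to be found in the camera images.
- card: Yellow order card: white saddle (upside-down U) with an upright yellow card along its ridge; loose, about 150 g, stands on its legs. 100 mm long (x). Saddle 34 mm wide (y), legs 4 mm thick, 40 mm high, 26 mm apart inside, top 5 mm thick: ridge 45 mm up. Card 4 mm thick, reaching 77 mm up. Origin: centre of the underside. Grip it across the 34 mm, just below the ridge, the card between the fingers.
- card_edge (a point): Middle of the top edge of the yellow card, 77 mm above the origin of the order card; axes as the order card's.
- rail: Fixed rail: level 16 mm square aluminium tube, 300 mm long (y), its top 120 mm above the table, on 14 mm posts 142 mm either side of the middle. Origin: on the table under its middle. The saddle hangs with its x along the rail's y, its top resting on the tube (card origin 80 mm above the table), a leg on each side with 5 mm play.
- rail_top (a point): Middle of the top face of the rail's tube, 120 mm above the table; axes as the rail's.
- clip: Red spring clip, 36 mm wide (x, along the edge it grips), 50 g, loose. Origin: on its 11 mm thick axle, midway between the two sides, which move alike; z up to the tails, y the way it opens. Jaws reach 36 mm below the axle and end in 10 mm tall lips. It starts upright, clipped on the bin's 4 mm front wall, axle 12 mm above the rim, y across the wall.
- clip_tails (a point): Point midway between the clip's tails, 32 mm above the axle: squeeze here, along the clip's y. The tails reach 44 mm above the axle, are 30 mm wide and splay to about 48 mm outside at rest; squeezed fully they stand parallel, 24 mm outside, against a stop. It takes about 4 N at first, 9 N fully. Axes as the clip's.
- clip_mouth (a point): Point midway between the clip's lips, 31 mm below the axle. Axes as the clip's.
- clip_jaw (a joint): Opening angle of each clip side, rad: about 0 with the lips closed on the 4 mm wall (4 mm apart), -0.06 empty and shut, 0.30 fully open with the lips about 22 mm apart; springs shut. Above 0.2 counts as wide open.
- bin: Fixed grey plastic stationery bin, open at the top, 140 mm (x) by 170 mm (y) by 90 mm high, walls 4 mm. Origin: centre of its underside, z up. The clip sits on the front wall, whose middle plane is 68 mm from the origin towards -x.
- card2: A blue order card of the same shape and size on the same white saddle; leave it alone. Origin at the centre of its underside.
- can: Food tin, 72 mm across, 110 mm high, red label; closed, origin at the centre of its underside; leave it alone
- oil: Amber oil bottle with blue cap, 68 mm across, 200 mm high; closed, origin at the centre of its underside; leave it alone
- jar: Glass jar with red cap, 72 mm across, 100 mm high; closed, origin at the centre of its underside; leave it alone
- bluebox: Blue food box, 50 x 130 x 70 mm (x, y, z); closed, origin at the centre of its underside; leave it alone
- whitebox: Flat red food box with a white label, 90 x 140 x 45 mm (x, y, z); closed, origin at the centre of its underside; leave it alone
There are look-alikes about, which are no part of the job. Of the things that look like the clip, the smaller one is meant.

How it is judged:
By the outcome, as a careful person would: the job done as asked, in the order asked, and still so for the second after the job is handed in, while the arm keeps its last pose, push and grip.
It also fails if it takes over 54 s, if anything falls off the work surface, if the arm or the gripper's body presses on something with over 40 N, if the wrist force passes 120 N, or if a joint passes its speed limit or range.

## Robot

A 6-joint arm with a two-finger parallel gripper is mounted at the origin on the work surface. World frame = base frame: x ahead of the robot, y to its left, z up, the work surface at z = 0. Lengths are in m, angles in degrees, forces in N, time in s.
With the tool pointing down it reaches from about 0.275 to 0.825 m from the base axis. Payload 4.9 kg.
Tool frame: the origin (TCP) lies between the finger pads; the fingertips stand ahead of it and the grasp point (between the pads) is the TCP (manip.tips_ahead is the z of the fingertips in the tool frame, in m); z points along the fingers, y is the line along which they close (so a half turn about z gives the same grasp; the last joint's range is limited). The gripper opens to 85 mm and grips with 20 to 120 N. Pads are 22 mm wide; open, the fingers measure 114 mm over their backs; the gripper's body (76 mm by 85 mm) begins 54 mm behind the grasp point. The pads swing forward as they close: fully open they stand 13 mm farther back than shut.
Start: joints at [56.769, 18.69, -11.035, 60.275, 0, 82.311], TCP at [0.237, 0.496, 0.25] pointing down, gripper open.
Joint ranges: [-152.03, 152.03], [-55.5, 102.48], [-74.3, 77.21], [-110.64, 120.58], [-84.22, 78.4], [-180, 180]. Speed limits (degrees/s): [147.25, 147.25, 180, 180, 180, 180].

## Interface

Orientations are given as a 3x3 rotation matrix whose columns are the frame's x, y, z axes.
In Python, from cell import manip gives the robot as it stands.
- The arm moves only by the tool carry_out, never from a script. Its argument "moves" is a list that holds one entry, the list of rows, each a list of 6 numbers: the shift along the tool's x, y, z in units of 80 cm (1.0 is 80 cm), then the turn, a rotation vector about the tool's x, y, z in units of 0.5 rad (1.0 is 0.5 rad). In form: [[[tx, ty, tz, wx, wy, wz], ...]]. A call has 1 to 10 rows; each row is the pose to reach, as a shift and turn from the pose commanded when the call began, along the tool's axes at that moment; what a row does not reach only later rows make up. A row lasts 1/10 s, in which the tool goes at most 50 mm and 8.59 degrees, less where a joint would pass 70% of its speed; a pose out of reach is approached as far as the arm can. A call with a number of a shift or a turn outside -1 to 1 is refused whole. A call with a gripper value outside its range is refused whole. "fingers" is the opening, from 0 (shut) to 1 (fully open), set as the call begins (left out, the last holds). The fingers move at their own pace and stop on an object; "newtons" is the grip in N (left out, the last holds). Time passes only in rows, so rows that repeat a pose let the fingers close. It gives the time, the measured TCP pose, the force, the opening and the grip force at its end, in the units of the state.
- manip.get_state(): the state, without advancing time (a new reading comes with each control period).
- manip.get_image(name): name is "scene" or "top" or "wrist"; returns the picture (480x640x3 uint8, red, green, blue); there is no depth.
- manip.camera_model(name): a dict with "fx", "fy", "cx", "cy" (pixels), "xyz" and "orientation" of the camera in the world; the wrist camera has in their place "hand_eye" (4x4, takes a point from camera to tool coordinates, whose origin is the TCP and whose axes are the flange's). Camera axes: x right, y down, z forward; pixel columns grow to the right and rows downward; lengths in m; the calibration is good to about 2 mm. A picture is of the moment at which its call begins: read the wrist's pose just before it. camera_model takes no time and is no camera call.
- manip.finish_job(): hands the job in; it is judged then, once.
The state is a dict: "clock": time; "joint_pos": joint angles; "joint_velocities": joint speeds; "joint_torque": joint torques, N m; "ee_pos": TCP position; "tool_rot": TCP orientation; "contact_force": force on the tool from outside, world axes, zero at the start; "wrist_torque": the same for the moment, N m; "opening": finger opening in m; "grip_force": force on a finger pad.
Only numpy, scipy, OpenCV 4.12 (cv2) and the standard library are available. Lean on these libraries where they do the work, as an engineer would, in place of code of your own. Each camera call takes 0.05 s, during which the arm holds its last target. There are 200 camera calls.

## Working session

There is one attempt and no reset: what is moved stays moved. The work goes in short steps, Python scripts to look and compute and a tool call to move; the robot and the scene stay as the last step left them, time stands still between calls to the robot, and variables do not carry over. Pictures are saved under pics/ and viewed, at most 10 in all, crops included, and the job is handed in when it is done.

Besides the shell and the picture viewer there is one more tool, called after "Call:" as name(argument=value, ...) on one line, values as JSON. carry_out: Moves the arm, as the interface text tells. Shifts and turns lie within -1 to 1; 1 stands for 80 cm of shift or 0.5 rad of turn. Its arguments: {"type":"object","properties":{"moves":{"type":"array","items":{"type":"array","items":{"type":"array","items":{"type":"number"}}}},"fingers":{"type":"number"},"newtons":{"type":"number"}},"required":["moves"]}

```bash
ls; mkdir -p pics; python3 - <<'E'
from cell import manip
import cv2,numpy as np
print(manip.get_state(), manip.tips_ahead)
a=[]
for n in("scene","top","wrist"):
    im=manip.get_image(n)[:,:,::-1]; cv2.imwrite(f"pics/{n}0.png",im); print(n,manip.camera_model(n))
E
```

```text
pics
{'clock': 0.0, 'joint_pos': array([ 5.67695012e+01,  1.87323505e+01, -1.10918617e+01,  6.02774561e+01,
        8.85728979e-05,  8.23110939e+01]), 'joint_velocities': array([ 0.04386886,  0.05793196,  0.02718423, -0.08983006,  0.06708645,
       -0.01515   ]), 'joint_torque': array([-1.47373623e-03, -4.43398547e+01,  2.62437487e+01,  1.54275825e-02,
       -1.19796277e-04, -9.11729785e-06]), 'ee_pos': array([0.23681505, 0.49577652, 0.24950117]), 'tool_rot': array([[-9.02272409e-01,  4.31165342e-01, -9.73704722e-04],
       [ 4.31166375e-01,  9.02271221e-01, -1.48342857e-03],
       [ 2.38942762e-04, -1.75828540e-03, -9.99998426e-01]]), 'contact_force': array([ 0.15167285,  0.91925801, -0.04610292]), 'wrist_torque': array([-0.00951298, -0.00810205, -0.01788445]), 'grip_force': 0.0, 'opening': 0.08552540651924985} 0.019
scene {'fx': 551.0325972491397, 'fy': 551.0325972491397, 'cx': 306.9917424419467, 'cy': 238.38909601142484, 'xyz': array([1.11887265, 0.81216974, 1.05740084]), 'orientation': array([[-0.82831388,  0.38003405, -0.41166763],
       [ 0.55994107,  0.58648771, -0.58523343],
       [ 0.01902937, -0.71526659, -0.69859258]])}
top {'fx': 517.444740224648, 'fy': 517.444740224648, 'cx': 327.2651322661595, 'cy': 249.48320871480377, 'xyz': array([0.44934651, 0.0232944 , 1.22851113]), 'orientation': array([[-0.01035029, -0.99627383,  0.08562322],
       [-0.99994235,  0.01055683,  0.00195974],
       [-0.00285635, -0.085598  , -0.99632566]])}
wrist {'fx': 352.71670518953283, 'fy': 352.71670518953283, 'cx': 320.57959230786633, 'cy': 238.03983502600283, 'hand_eye': array([[ 4.41416295e-04, -9.58570254e-01, -2.84855883e-01,
         7.21743123e-02],
       [ 9.99998805e-01,  1.14983706e-06,  1.54574153e-03,
        -1.48925894e-03],
       [-1.48137431e-03, -2.84856225e-01,  9.58569109e-01,
        -1.24731421e-01],
       [ 0.00000000e+00,  0.00000000e+00,  0.00000000e+00,
         1.00000000e+00]])}
```

View pics/top0.png

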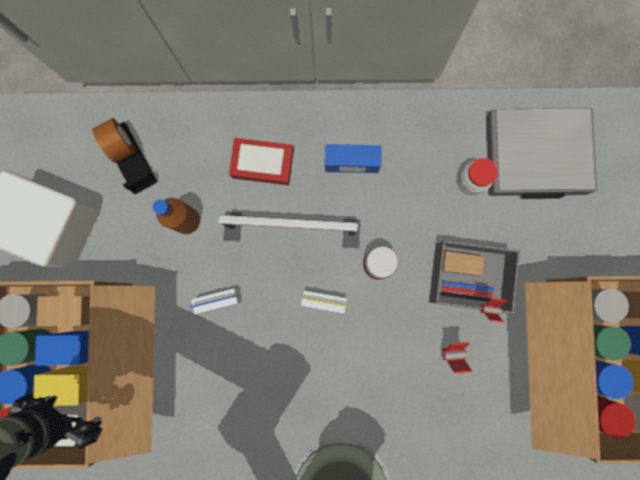

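View pics/scene0.png

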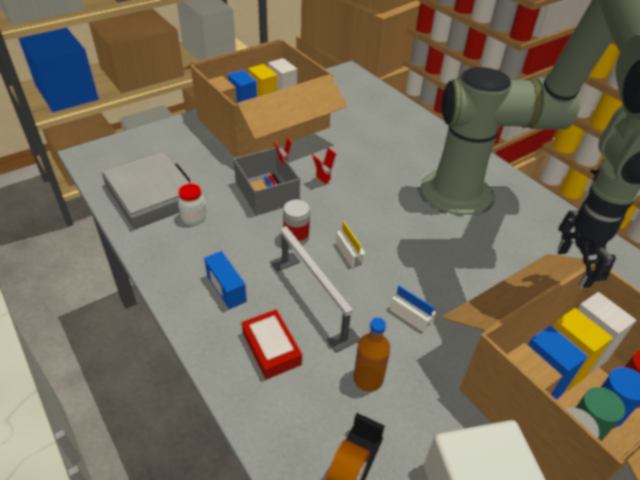

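The scene and top views show:
- **Order cards (top view):** yellow card at (325,300). The blue card at (214,300) is a look-alike to leave alone.
- **Rail:** (220,220) to (357,228).
- **Bin:** around (475,275).
- **Clip candidates:** red clip on the bin's front rim at (494,310), smaller. Red clip on the table at (457,357), bigger. I choose the rim one.

Next I measure these and check the choice in a crop.

```bash
cat > h.py <<'E'
from cell import manip
import cv2,numpy as np
from scipy.spatial.transform import Rotation as Rot
def cam(n,st=None):
    m=manip.camera_model(n)
    if n=="wrist":
        H=np.array(m["hand_eye"]); st=st or manip.get_state()
        R=st["tool_rot"]@H[:3,:3]; t=st["ee_pos"]+st["tool_rot"]@H[:3,3]
    else: R,t=np.array(m["orientation"]),np.array(m["xyz"])
    return m,R,t
def plane(c,uv,z):
    m,R,t=c; uv=np.atleast_2d(uv).astype(float)
    d=np.c_[(uv[:,0]-m["cx"])/m["fx"],(uv[:,1]-m["cy"])/m["fy"],np.ones(len(uv))]@R.T
    return t+d*((z-t[2])/d[:,2])[:,None]
def proj(c,P):
    m,R,t=c; q=(np.atleast_2d(P)-t)@R
    return np.c_[q[:,0]/q[:,2]*m["fx"]+m["cx"],q[:,1]/q[:,2]*m["fy"]+m["cy"]]
def yellow(im): 
    h=cv2.cvtColor(im,cv2.COLOR_RGB2HSV); return cv2.inRange(h,(20,90,60),(35,255,255))
def red(im):
    h=cv2.cvtColor(im,cv2.COLOR_RGB2HSV); return cv2.inRange(h,(0,120,60),(8,255,255))|cv2.inRange(h,(172,120,60),(180,255,255))
def blobs(mask,lo=20):
    cs,_=cv2.findContours(mask,cv2.RETR_EXTERNAL,cv2.CHAIN_APPROX_NONE)
    return [(c,cv2.minAreaRect(c)) for c in cs if cv2.contourArea(c)>=lo]
def move(pos,yaw):
    """tool-down goal, tool y axis at world angle yaw (deg): printed in move units, from the measured pose"""
    st=manip.get_state(); R=st["tool_rot"]; y=np.array([np.cos(np.radians(yaw)),np.sin(np.radians(yaw)),0])
    if y@R[:,1]<0:y=-y
    z=np.array([0,0,-1.]); G=np.c_[np.cross(y,z),y,z]
    print("move",np.round(R.T@(np.array(pos)-st["ee_pos"])/.8,4),np.round(Rot.from_matrix(R.T@G).as_rotvec()/.5,4))
E
python3 - <<'E'
from h import *
im=cv2.imread("pics/top0.png")[:,:,::-1].copy(); c=cam("top")
for n,mk,z in(("yel",yellow(im),.077),("red",red(im),.11)):
    for k,r in blobs(mk,12):
        print(n,np.round(r[0]),np.round(r[1]),plane(c,cv2.boxPoints(r),z)[:,:2].round(3).tolist(),plane(c,r[0],z)[0,:2].round(3))
E=plane(c,[[220,220],[357,228]],.12); print("rail ends",E.round(3),E.mean(0).round(3))
B=plane(c,[[441,241],[517,249],[511,311],[433,302]],.09); print("bin",B.round(3),B.mean(0))
s=cv2.imread("pics/scene0.png")
a=cv2.resize(im[220:390,210:540,::-1],None,fx=2.4,fy=2.4,interpolation=2)[:, :790]
cv2.imwrite("pics/crop_top.png",a)
cv2.imwrite("pics/crop_sc.png",cv2.resize(s[130:280,210:410],None,fx=4,fy=4,interpolation=2))
E
```

```text
yel [ 60. 385.] [54. 40.] [[0.215, 0.671], [0.301, 0.674], [0.299, 0.555], [0.214, 0.553]] [0.257 0.613]
yel [630. 376.] [30. 17.] [[0.296, -0.617], [0.296, -0.654], [0.232, -0.65], [0.232, -0.613]] [ 0.264 -0.634]
red [  4. 413.] [10.  9.] [[0.216, 0.722], [0.216, 0.703], [0.195, 0.702], [0.195, 0.721]] [0.205 0.712]
red [616. 416.] [36. 43.] [[0.142, -0.539], [0.23, -0.544], [0.23, -0.62], [0.141, -0.615]] [ 0.186 -0.579]
red [459. 365.] [14. 23.] [[0.308, -0.227], [0.312, -0.276], [0.282, -0.277], [0.279, -0.228]] [ 0.295 -0.252]
red [455. 347.] [ 8. 27.] [[0.341, -0.216], [0.345, -0.273], [0.327, -0.274], [0.323, -0.217]] [ 0.334 -0.245]
red [491. 316.] [23.  8.] [[0.396, -0.299], [0.412, -0.303], [0.401, -0.351], [0.384, -0.346]] [ 0.398 -0.325]
red [494. 302.] [25.  9.] [[0.42, -0.303], [0.439, -0.305], [0.435, -0.358], [0.416, -0.356]] [ 0.428 -0.331]
red [467. 291.] [51.  4.] [[0.456, -0.22], [0.464, -0.221], [0.449, -0.329], [0.44, -0.327]] [ 0.452 -0.274]
red [483. 172.] [27. 28.] [[0.739, -0.285], [0.746, -0.347], [0.687, -0.351], [0.68, -0.289]] [ 0.713 -0.318]
red [261. 161.] [60. 40.] [[0.708, 0.241], [0.796, 0.231], [0.778, 0.099], [0.69, 0.11]] [0.743 0.17 ]
rail ends [[ 0.611  0.257  0.12 ]
 [ 0.59  -0.039  0.12 ]] [0.601 0.109 0.12 ]
bin [[ 0.563 -0.226  0.09 ]
 [ 0.544 -0.393  0.09 ]
 [ 0.408 -0.374  0.09 ]
 [ 0.429 -0.205  0.09 ]] [ 0.48617151 -0.29949332  0.09      ]
```

View pics/crop_sc.png

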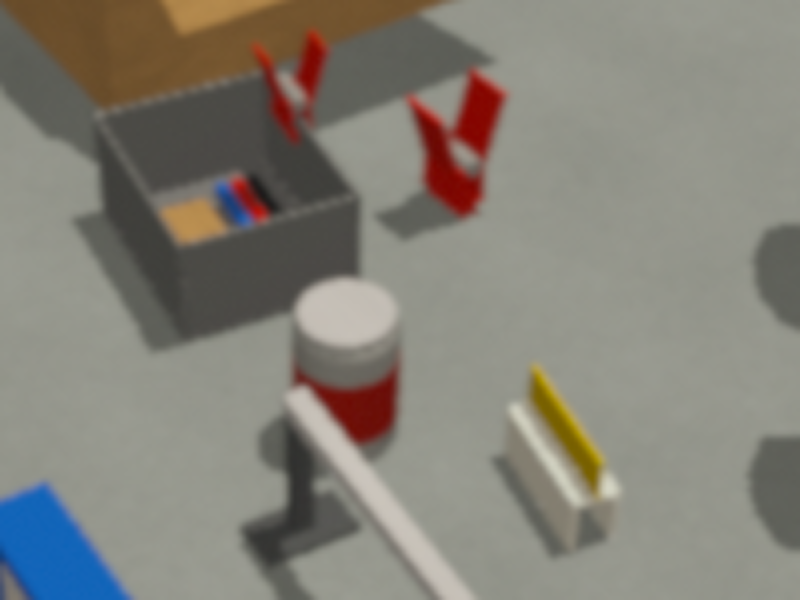

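The crop shows the rim clip at (290,90) is clearly smaller than the one on the table at (460,140). It is the one on the bin's front wall, so the choice holds. The yellow card's saddle is at (560,460).

```bash
python3 - <<'E'
from h import *
p=plane(cam("top"),[325,301],.06)[0]; print(p)
move([p[0],p[1],.22],-9.2)
E
```

```text
[0.43362371 0.03188589 0.06      ]
move [-0.472  -0.4172  0.0375] [-2.600e-03  1.300e-03  2.571e+00]
```

Call:
carry_out(moves=[[[-0.472,-0.417,0.037,0,0,0.857],[-0.472,-0.417,0.037,0,0,0.857],[-0.472,-0.417,0.037,0,0,0.857],[-0.472,-0.417,0.037,0,0,0.857],[-0.472,-0.417,0.037,0,0,0.857],[-0.472,-0.417,0.037,0,0,0.857],[-0.472,-0.417,0.037,0,0,0.857],[-0.472,-0.417,0.037,0,0,0.857],[-0.472,-0.417,0.037,0,0,0.857],[-0.472,-0.417,0.037,0,0,0.857]]], fingers=1, newtons=30)

```text
clock: 1.15
ee_pos: [0.4325, 0.0348, 0.2209]
tool_rot: [[-0.641, 0.767, 0.0], [0.767, 0.641, 0.0], [-0.0, 0.0, -1.0]]
contact_force: [0.4, 1.3, 0.3]
opening: 0.0852
grip_force: 0.0
```

Call:
carry_out(moves=[[[0,0,0,0,0,0.857],[0,0,0,0,0,0.857],[0,0,0,0,0,0.857],[0,0,0,0,0,0.857]]])

```text
clock: 1.55
ee_pos: [0.432, 0.0365, 0.2207]
tool_rot: [[-0.264, 0.964, -0.001], [0.964, 0.264, 0.0], [0.0, -0.001, -1.0]]
contact_force: [-0.5, 0.1, 0.2]
opening: 0.0857
grip_force: 0.0
```

Call:
carry_out(moves=[[[0,0,0,0,0,0.857],[0,0,0,0,0,0.857],[0,0,0,0,0,0.857],[0,0,0,0,0,0.857],[0,0,0,0,0,0.857]]])

```text
clock: 2.05
ee_pos: [0.4321, 0.037, 0.2209]
tool_rot: [[0.155, 0.988, -0.0], [0.988, -0.155, 0.0], [0.0, -0.0, -1.0]]
contact_force: [0.2, -1.0, -0.1]
opening: 0.0849
grip_force: 0.0
```

```bash
python3 - <<'E'
from h import *
st=manip.get_state(); c=cam("wrist",st); im=manip.get_image("wrist"); print(st["ee_pos"],st["clock"])
cv2.imwrite("pics/w1.png",im[:,:,::-1])
for k,r in blobs(yellow(im),60): print(r)
E
```

```text
[0.43206953 0.03695706 0.22091415] 2.05
((321.0810546875, 226.98648071289062), (5.513260364532471, 126.09568786621094), 1.847610354423523)
```

View pics/w1.png

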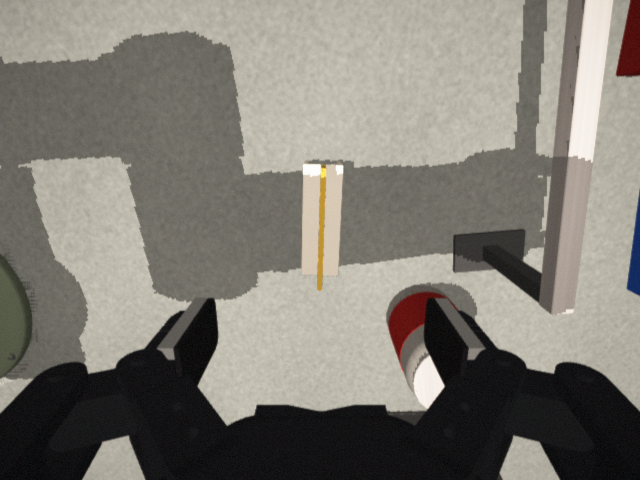

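The wrist view shows the yellow card from (323,165) to (320,290), centred under the camera. The can is at about (425,340) and the rail at the right, around (575,150).

```bash
python3 - <<'E'
from h import *
c=cam("wrist"); im=cv2.imread("pics/w1.png")[:,:,::-1].copy()
k,r=max(blobs(yellow(im),60),key=lambda b:cv2.contourArea(b[0])); k=k[:,0]
t=k[k[:,1]<k[:,1].min()+3].mean(0); b=k[k[:,1]>k[:,1].max()-3].mean(0)
P=plane(c,[t,b],.077); print(t,b,P.round(4),np.linalg.norm(P[0]-P[1])); 
d=P[0]-P[1]; yaw=np.degrees(np.arctan2(d[1],d[0]))-90; m=P.mean(0); print(m,yaw)
# saddle white top at row 220: columns
print(im[220,295:350].mean(1).astype(int))
move([m[0],m[1],.12],yaw); move([m[0],m[1],.037],yaw)
g=cv2.cvtColor(im,cv2.COLOR_RGB2GRAY)
for v in(60,130,200,280): 
    row=cv2.GaussianBlur(g[v:v+1],(5,1),0)[0].astype(int); d=np.diff(row); print(v,[(i,d[i]) for i in range(535,625) if abs(d[i])>8])
E
```

```text
[323. 165.] [319.25  289.125] [[ 0.4414  0.0846  0.077 ]
 [ 0.4228 -0.0149  0.077 ]] 0.10127643960720673
[0.43208792 0.0348238  0.077     ] -10.60741132434336
[104 105 106 107 104 104 118 177 197 197 199 199 198 197 197 198 200 200
 199 196 198 197 199 193 151 133 129 129 138 171 195 199 196 200 199 200
 198 198 196 199 199 197 199 199 198 174 126 107 110 104 106 109 109 110
 115]
move [-0.0026  0.0004  0.1261] [-0.0003  0.      0.0567]
move [-0.0026  0.0005  0.2299] [-0.0003  0.      0.0567]
60 [(542, np.int64(19)), (543, np.int64(26)), (544, np.int64(17)), (560, np.int64(-14)), (561, np.int64(-23)), (562, np.int64(-20)), (563, np.int64(-9)), (576, np.int64(15)), (577, np.int64(36)), (578, np.int64(40)), (579, np.int64(24)), (604, np.int64(-17)), (605, np.int64(-18)), (606, np.int64(-12)), (616, np.int64(-21)), (617, np.int64(-39)), (618, np.int64(-39)), (619, np.int64(-22))]
130 [(535, np.int64(26)), (536, np.int64(18)), (553, np.int64(-13)), (554, np.int64(-20)), (555, np.int64(-18)), (568, np.int64(11)), (569, np.int64(29)), (570, np.int64(37)), (571, np.int64(28)), (572, np.int64(12)), (595, np.int64(-15)), (596, np.int64(-17)), (597, np.int64(-12))]
200 [(542, np.int64(17)), (543, np.int64(26)), (544, np.int64(19)), (547, np.int64(-24)), (548, np.int64(-30)), (549, np.int64(-21)), (561, np.int64(11)), (562, np.int64(19)), (563, np.int64(22)), (564, np.int64(14))]
280 [(539, np.int64(13)), (540, np.int64(19)), (541, np.int64(14)), (553, np.int64(16)), (554, np.int64(22)), (555, np.int64(18)), (556, np.int64(9))]
```

Call:
carry_out(moves=[[[-0.003,0,0.06,0,0,0.057],[-0.003,0,0.115,0,0,0.057],[-0.003,0,0.17,0,0,0.057],[-0.003,0,0.21,0,0,0.057],[-0.003,0,0.23,0,0,0.057],[-0.003,0,0.23,0,0,0.057]]])

```text
clock: 2.7
ee_pos: [0.4297, 0.0346, 0.0349]
tool_rot: [[0.186, 0.983, -0.005], [0.983, -0.186, 0.0], [-0.0, -0.005, -1.0]]
contact_force: [-0.2, 0.4, 0.7]
opening: 0.085
grip_force: 0.0
```

Call:
carry_out(moves=[[[0,0,0,0,0,0],[0,0,0,0,0,0],[0,0,0,0,0,0],[0,0,0,0,0,0],[0,0,0,0,0,0],[0,0,0,0,0,0],[0,0,0,0,0,0],[0,0,0,0,0,0]]], fingers=0.2, newtons=30)

```text
clock: 3.5
ee_pos: [0.4327, 0.0344, 0.038]
tool_rot: [[0.188, 0.982, 0.002], [0.982, -0.188, -0.0], [0.0, 0.002, -1.0]]
contact_force: [-1.2, -0.1, 7.6]
opening: 0.0336
grip_force: 30.3
```

Call:
carry_out(moves=[[[0,0,-0.04,0,0,0],[0,0,-0.1,0,0,0],[0,0,-0.16,0,0,0],[0,0,-0.2,0,0,0],[0,0,-0.23,0,0,0],[0,0,-0.23,0,0,0]]])

```text
clock: 4.1
ee_pos: [0.434, 0.0343, 0.2246]
tool_rot: [[0.188, 0.982, 0.007], [0.982, -0.188, -0.001], [0.001, 0.007, -1.0]]
contact_force: [0.8, 0.6, -1.6]
opening: 0.0337
grip_force: 30.9
```

```bash
python3 - <<'E'
from h import *
w=np.array([[577.9,60],[617.5,60],[570,130],[562.5,200],[554.5,280]])
# rail estimates: wrist w1 left top edge (pose then ee .4321 .037 .2209) and top camera
st=dict(ee_pos=np.array([.43207,.03696,.22091]),tool_rot=np.array([[.155,.988,0],[.988,-.155,0],[0,0,-1.]]))
print(plane(cam("wrist",st),w,.12)[:,:2].round(4))
im=cv2.imread("pics/top0.png"); g=cv2.GaussianBlur(cv2.cvtColor(im,cv2.COLOR_BGR2GRAY),(3,3),0).astype(int)
c=cam("top")
for u in(250,270,290,310,330): print(u,g[212:236,u])
print(g[215:235:3,212:226]);print(g[218:238:3,350:364])
E
```

```text
[[ 0.597   0.1246]
 [ 0.6197  0.121 ]
 [ 0.5942  0.0857]
 [ 0.5913  0.0424]
 [ 0.5879 -0.0137]]
250 [107 104 104 110 131 162 185 194 196 198 198 190 172 154 149 152 153 154
 153 152 151 151 151 151]
270 [120 108 105 104 106 121 152 182 196 198 199 199 193 176 156 148 149 150
 150 150 150 150 150 151]
290 [126 111 106 105 105 105 117 148 181 198 201 201 202 199 186 163 149 148
 149 150 152 152 153 152]
310 [150 140 121 106 102 103 103 115 147 183 199 202 203 203 201 186 162 149
 151 153 153 152 151 150]
330 [154 153 142 123 108 104 104 105 117 149 183 199 202 202 204 202 188 163
 149 148 150 150 150 152]
[[154 154 154 155 155 155 154 156 160 163 165 163 158 150]
 [153 153 154 154 154 159 169 183 193 196 196 196 196 196]
 [152 153 153 153 155 162 176 190 197 198 198 197 198 198]
 [152 152 153 154 154 153 154 153 149 141 129 113  99  91]
 [152 152 152 153 153 152 152 151 151 150 146 134 113  91]
 [152 153 153 153 151 150 148 149 149 149 145 133 114  98]
 [152 151 150 150 149 150 150 151 151 149 140 123 104  93]]
[[ 87  88  89  90  92 100 115 131 140 143 147 152 153 152]
 [ 90  86  83  80  81  83  87  91  96 107 127 145 153 154]
 [196 193 190 187 186 182 170 146 119 112 126 143 151 152]
 [201 201 201 201 200 196 181 150 120 114 128 143 149 150]
 [146 148 152 159 164 164 150 125 108 113 131 143 148 149]
 [ 60  58  59  62  70  81  90  95 104 121 139 149 152 151]
 [ 87  87  86  87  91  94  96  98 108 125 142 150 152 152]]
```

```bash
python3 - <<'E'
from h import *
c=cam("top"); print(plane(c,[[250,221],[290,223],[330,225]],.12))
e=plane(c,[[219,222],[357.5,227]],.12);print(e,e.mean(0))
move([.601,.109,.235],-4)
E
```

```text
[[0.60816526 0.19182175 0.12      ]
 [0.60287845 0.10537364 0.12      ]
 [0.59759752 0.01902164 0.12      ]]
[[ 0.60670637  0.25884318  0.12      ]
 [ 0.59261158 -0.04026882  0.12      ]] [0.59965897 0.10928718 0.12      ]
move [ 0.1309  0.1877 -0.0116] [ 0.0145 -0.0005 -0.2378]
```

Call:
carry_out(moves=[[[0.131,0.188,-0.012,0,0,-0.238],[0.131,0.188,-0.012,0,0,-0.238],[0.131,0.188,-0.012,0,0,-0.238],[0.131,0.188,-0.012,0,0,-0.238],[0.131,0.188,-0.012,0,0,-0.238],[0.131,0.188,-0.012,0,0,-0.238],[0.131,0.188,-0.012,0,0,-0.238]]])

```text
clock: 4.8
ee_pos: [0.5975, 0.1087, 0.2294]
tool_rot: [[0.07, 0.998, -0.003], [0.998, -0.07, -0.0], [-0.001, -0.003, -1.0]]
contact_force: [0.3, 0.4, -1.8]
opening: 0.0332
grip_force: 30.8
```

```bash
python3 - <<'E'
from h import *
st=manip.get_state(); print(st["ee_pos"],st["tool_rot"].round(4).tolist()); im=manip.get_image("wrist")
cv2.imwrite("pics/w2.png",im[:,:,::-1]); cv2.imwrite("pics/t2.png",manip.get_image("top")[:,:,::-1])
c=cam("wrist",st); g=cv2.GaussianBlur(cv2.cvtColor(im,cv2.COLOR_RGB2GRAY),(5,1),0).astype(int)
for y in(.23,.2,.17): print(y,proj(c,[[.603+(y-.105)*.063,y,.12]]))
for v in (20,50,80,110,140,170): d=np.diff(g[v]); print(v,[(i,int(d[i])) for i in range(250,400) if abs(d[i])>10 and abs(d[i])>=max(abs(d[i-2:i+3]))])
E
```

```text
[0.59753989 0.10873438 0.22943952] [[0.0701, 0.9975, -0.0028], [0.9975, -0.0701, -0.0003], [-0.0005, -0.0028, -1.0]]
0.23 [[329.37501113  44.50749486]]
0.2 [[329.36228394  98.58290583]]
0.17 [[329.35051511 148.5863571 ]]
20 [(317, 28), (343, -23)]
50 [(287, -26), (317, 51), (343, -59), (367, 15), (373, 25)]
80 [(317, 27), (342, -19), (350, -25), (372, 24)]
110 [(317, 23), (342, -23), (349, -26), (371, 24)]
140 [(317, 21), (318, 21), (341, -18), (349, -28), (370, 26)]
170 [(318, 22), (341, -23), (349, -24)]
```

View pics/w2.png

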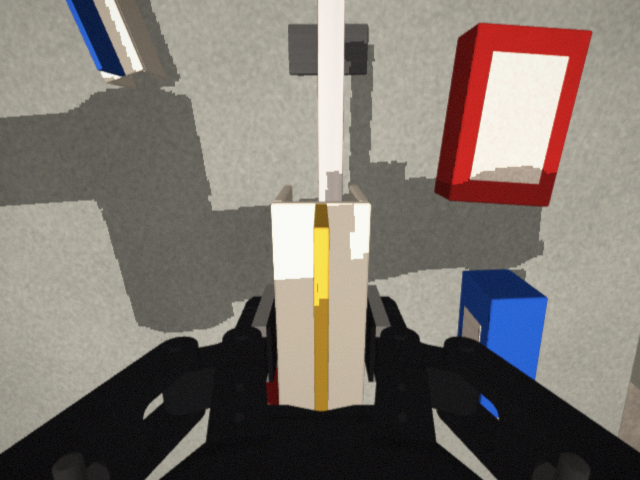

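The rail top runs from cols 317–343 at row 50 to 318–341 at row 170. The held saddle's far edge is at row 204, cols 273–370, and the yellow card sits around col 321. The card is already nearly aligned with the rail.

```bash
python3 - <<'E'
from h import *
st=manip.get_state(); c=cam("wrist",st); R=st["tool_rot"]
im=cv2.imread("pics/w2.png"); g=cv2.cvtColor(im,cv2.COLOR_BGR2GRAY).astype(int)
rl=plane(c,[[330.5,50.],[330,170]],.12); z=st["ee_pos"][2]
sd={}
for v in(210,225,240,255): 
    d=np.diff(g[v]); print(v,[(i,int(d[i])) for i in range(262,380) if abs(d[i])>25])
sad=plane(c,[[272.7,206.],[370,206.]],z+.008)
k=max(blobs(yellow(im[:,:,::-1].copy()),60),key=lambda b:cv2.contourArea(b[0]))[0][:,0]
ye=[plane(c,[(k[k[:,1]==v,0].min()+k[k[:,1]==v,0].max())/2.,v],z+.04)[0] for v in(240,280,320,360,395)]
for n,P in(("rail",rl),("sad",sad),("yel",np.array(ye))): print(n,((P-st["ee_pos"])@R*1000).round(1).tolist())
E
```

```text
210 [(269, 33), (270, 108), (314, -91), (315, -37), (326, 38), (327, 45), (353, 44), (369, -35), (370, -79)]
225 [(270, 43), (271, 101), (312, -37), (313, -85), (314, -29), (328, 65), (354, 47), (369, -93), (370, -38)]
240 [(271, 82), (272, 49), (312, -38), (328, -32), (349, 44), (368, -68), (369, -55)]
255 [(271, 32), (272, 108), (350, 45), (362, -38), (368, -50)]
rail [[119.2, 5.8, 110.3], [48.1, 6.1, 110.3]]
sad [[47.8, -16.2, -8.0], [47.8, 16.5, -8.0]]
yel [[45.5, -0.1, -40.0], [34.7, 0.0, -40.0], [23.0, 0.2, -40.0], [10.5, 0.1, -40.0], [-1.2, -0.1, -40.0]]
```

Call:
carry_out(moves=[[[0,0,0,0,0,0],[0,0,0,0,0,0],[0,0,0,0,0,0]]])

```text
clock: 5.2
ee_pos: [0.5991, 0.1089, 0.2309]
tool_rot: [[0.07, 0.998, 0.0], [0.998, -0.07, 0.0], [0.0, 0.0, -1.0]]
contact_force: [-0.2, 0.1, -1.4]
opening: 0.0333
grip_force: 30.8
```

Call:
carry_out(moves=[[[0,0.0055,0.04,0,0,0],[0,0.0055,0.078,0,0,0],[0,0.0055,0.078,0,0,0],[0,0.0055,0.078,0,0,0],[0,0.0055,0.078,0,0,0]]])

```text
clock: 5.7
ee_pos: [0.6047, 0.1089, 0.17]
tool_rot: [[0.07, 0.998, 0.003], [0.998, -0.07, 0.0], [0.0, 0.003, -1.0]]
contact_force: [0.7, -0.4, -1.5]
opening: 0.0337
grip_force: 30.8
```

```bash
python3 - <<'E'
from h import *
st=manip.get_state(); im=manip.get_image("wrist"); cv2.imwrite("pics/w3.png",im[:,:,::-1])
c=cam("wrist",st); R=st["tool_rot"]; g=cv2.GaussianBlur(cv2.cvtColor(im,cv2.COLOR_RGB2GRAY),(5,1),0).astype(int)
for v in (20,50,80,110,140,170): 
    d=np.diff(g[v]); e=[i for i in range(280,370) if abs(d[i])>10 and abs(d[i])>=max(abs(d[i-2:i+3]))]; print(v,[(i,int(d[i])) for i in e])
    print(((plane(c,[[i+.5,v] for i in e],.12)-st["ee_pos"])@R*1000).round(1)[:,:2].tolist())
print(st["ee_pos"],R.round(4)[:,2])
E
```

```text
20 [(299, 44), (334, -47), (368, 27)]
[[118.7, -9.3], [118.7, 6.0], [118.7, 20.8]]
50 [(299, 51), (334, -48), (346, -13), (365, 18)]
[[106.9, -9.5], [106.9, 6.1], [106.9, 11.5], [106.9, 19.9]]
80 [(300, 24), (333, -22), (334, -22), (346, -23)]
[[94.5, -9.3], [94.5, 5.8], [94.5, 6.2], [94.6, 11.7]]
110 [(300, 26), (333, -23), (345, -26)]
[[81.6, -9.5], [81.7, 5.9], [81.7, 11.5]]
140 [(301, 28), (333, -22), (344, -27)]
[[68.2, -9.2], [68.2, 6.1], [68.2, 11.3]]
170 [(301, 23), (332, -23), (333, -23), (344, -24)]
[[54.0, -9.4], [54.0, 5.7], [54.0, 6.2], [54.0, 11.6]]
[0.60467113 0.10886184 0.16997013] [ 2.6e-03  2.0e-04 -1.0e+00]
```

Call:
carry_out(moves=[[[0,-0.001,0.01,0,0,0],[0,-0.001,0.025,0,0,0],[0,-0.001,0.04,0,0,0],[0,-0.001,0.055,0,0,0],[0,-0.001,0.059,0,0,0],[0,-0.001,0.059,0,0,0],[0,-0.001,0.059,0,0,0]]])

```text
clock: 6.45
ee_pos: [0.603, 0.1088, 0.121]
tool_rot: [[0.07, 0.998, 0.0], [0.998, -0.07, 0.0], [0.0, 0.0, -1.0]]
contact_force: [-0.5, 0.4, -1.6]
opening: 0.0339
grip_force: 30.8
```

Call:
carry_out(moves=[[[0,0,0.0015,0,0,0],[0,0,0.0025,0,0,0],[0,0,0.0025,0,0,0]]])

```text
clock: 6.75
ee_pos: [0.6029, 0.1089, 0.1192]
tool_rot: [[0.07, 0.998, 0.0], [0.998, -0.07, 0.0], [0.0, 0.0, -1.0]]
contact_force: [0.0, -0.2, -1.1]
opening: 0.033
grip_force: 30.8
```

Call:
carry_out(moves=[[[0,0,0.001,0,0,0],[0,0,0.002,0,0,0],[0,0,0.002,0,0,0]]])

```text
clock: 7.05
ee_pos: [0.603, 0.1088, 0.1181]
tool_rot: [[0.07, 0.998, 0.001], [0.998, -0.07, -0.0], [0.0, 0.001, -1.0]]
contact_force: [-2.2, 0.1, 4.5]
opening: 0.0334
grip_force: 31.5
```

Call:
carry_out(moves=[[[0,0,0,0,0,0],[0,0,0,0,0,0],[0,0,0,0,0,0],[0,0,0,0,0,0],[0,0,0,0,0,0]]], fingers=1)

```text
clock: 7.55
ee_pos: [0.6028, 0.1089, 0.1173]
tool_rot: [[0.07, 0.998, -0.0], [0.998, -0.07, -0.0], [-0.0, -0.0, -1.0]]
contact_force: [-0.6, -0.6, -0.8]
opening: 0.0852
grip_force: 0.0
```

Call:
carry_out(moves=[[[0,0,-0.03,0,0,0],[0,0,-0.09,0,0,0],[0,0,-0.15,0,0,0],[0,0,-0.2,0,0,0],[0,0,-0.2,0,0,0],[0,0,-0.2,0,0,0]]])

```text
clock: 8.15
ee_pos: [0.6034, 0.1089, 0.2784]
tool_rot: [[0.07, 0.998, 0.003], [0.998, -0.07, 0.0], [0.0, 0.003, -1.0]]
contact_force: [-0.7, 0.3, -0.5]
opening: 0.085
grip_force: 0.0
```

```bash
python3 - <<'E'
from h import *
st=manip.get_state(); im=manip.get_image("wrist"); cv2.imwrite("pics/w4.png",im[:,:,::-1])
c=cam("wrist",st); print(st["ee_pos"],st["tool_rot"].round(3)[:,2])
k,r=max(blobs(yellow(im),60),key=lambda b:cv2.contourArea(b[0])); k=k[:,0]; print(r)
t=k[k[:,1]<k[:,1].min()+3].mean(0); b=k[k[:,1]>k[:,1].max()-3].mean(0)
P=plane(c,[t,b],.157); d=P[0]-P[1]; print(P.round(4),P.mean(0),np.linalg.norm(d),np.degrees(np.arctan2(d[1],d[0]))-90)
# clip from top
ct=cam("top"); i0=cv2.imread("pics/top0.png")[:,:,::-1].copy()
m=plane(ct,[[491,316],[494,302]],.13); print("clip",m, m.mean(0))
fw=plane(ct,[[511,309],[433,301]],.09); print("front wall",fw)
move([.413,-.328,.28],-7)
E
```

```text
[0.60339539 0.10889404 0.27842559] [ 0.003  0.    -1.   ]
((319.5, 232.0), (134.0, 5.0), 90.0)
[[0.6063 0.1588 0.157 ]
 [0.5991 0.0592 0.157 ]] [0.60270635 0.1089805  0.157     ] 0.09986804647782968 -4.095241348867546
clip [[ 0.39953105 -0.317835    0.13      ]
 [ 0.42878759 -0.32525761  0.13      ]] [ 0.41415932 -0.3215463   0.13      ]
front wall [[ 0.41244614 -0.37447435  0.09      ]
 [ 0.43159022 -0.20467002  0.09      ]]
move [-0.5613 -0.1981 -0.0038] [-0.0011  0.0002  0.1044]
```

View pics/w4.png

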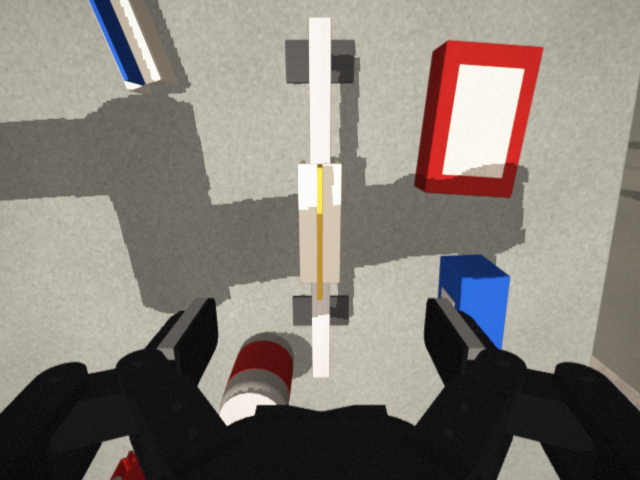

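The yellow card hangs squarely on the rail between the posts, from (320,165) to (320,298), and nothing else has moved. Next is the clip.

Call:
carry_out(moves=[[[-0.561,-0.198,-0.003,0,0,0.104],[-0.561,-0.198,-0.003,0,0,0.104],[-0.561,-0.198,-0.003,0,0,0.104],[-0.561,-0.198,-0.003,0,0,0.104],[-0.561,-0.198,-0.003,0,0,0.104],[-0.561,-0.198,-0.003,0,0,0.104],[-0.561,-0.198,-0.003,0,0,0.104],[-0.561,-0.198,-0.003,0,0,0.104],[-0.561,-0.198,-0.003,0,0,0.104],[-0.561,-0.198,-0.003,0,0,0.104]]])

```text
clock: 9.2
ee_pos: [0.4109, -0.3302, 0.2776]
tool_rot: [[0.125, 0.992, -0.003], [0.992, -0.125, 0.002], [0.001, -0.003, -1.0]]
contact_force: [0.1, 0.9, -0.1]
opening: 0.0854
grip_force: 0.0
```

Call:
carry_out(moves=[[[0,0,0,0,0,0],[0,0,0,0,0,0],[0,0,0,0,0,0]]])

```text
clock: 9.5
ee_pos: [0.4133, -0.3265, 0.2787]
tool_rot: [[0.121, 0.993, -0.001], [0.993, -0.121, 0.002], [0.002, -0.002, -1.0]]
contact_force: [-0.2, -0.3, -0.4]
opening: 0.0855
grip_force: 0.0
```

```bash
python3 - <<'E'
from h import *
st=manip.get_state(); im=manip.get_image("wrist"); cv2.imwrite("pics/w5.png",im[:,:,::-1])
c=cam("wrist",st); print(st["ee_pos"],st["tool_rot"].round(3).tolist())
for k,r in blobs(red(im),40): print(r,cv2.boundingRect(k))
E
```

```text
[ 0.4132651  -0.32648192  0.27866846] [[0.121, 0.993, -0.001], [0.993, -0.121, 0.002], [0.002, -0.002, -1.0]]
((302.4769592285156, 225.1846466064453), (26.791501998901367, 57.8001823425293), 7.125016689300537) (290, 198, 30, 56)
((632.0, 175.5), (53.0, 14.0), 90.0) (625, 149, 15, 54)
((176.6463165283203, 160.18292236328125), (49.518707275390625, 52.73148727416992), 77.90524291992188) (146, 133, 62, 56)
((223.6307373046875, 150.86514282226562), (49.92213821411133, 15.330927848815918), 75.0685806274414) (211, 126, 26, 50)
((341.5072326660156, 184.85934448242188), (33.62248229980469, 139.43215942382812), 2.935673475265503) (324, 116, 38, 140)
```

View pics/w5.png

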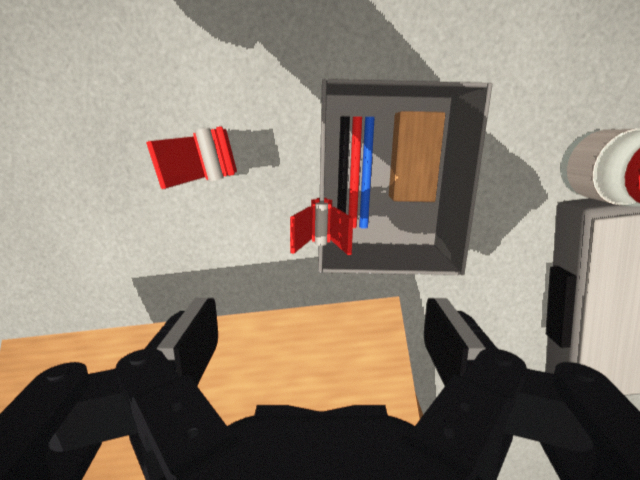

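The wrist view shows the rim clip with tail tips at cols 291 and 352, rows 216–254, and the grey axle at (321,222). The front wall is vertical at col 322. The bigger clip at (190,155) lies clear to the side.

```bash
python3 - <<'E'
from h import *
st=manip.get_state(); c=cam("wrist",st); R=st["tool_rot"]
T=lambda P:((P-st["ee_pos"])@R*1000).round(1).tolist()
print("tips",T(plane(c,[[290.5,217],[290.5,254],[352.5,212],[352.5,255]],.146)))
print("axle",T(plane(c,[[321,204],[321,241]],.107)))
print("wall",T(plane(c,[[324,80],[323,150],[321.5,271]],.09)))
im=cv2.imread("pics/w5.png")
m=plane(c,[[321.5,235.5]],.146)[0]; print(m)
print(T(m[None])); 
for z in(.2,.134): move([m[0],m[1],z],-7)
for b in red(im[:,:,::-1].copy())[196:260:3,286:360]: print(''.join('#' if x else '.' for x in b))
E
```

```text
tips [[11.2, -22.6, 133.0], [-18.1, -23.3, 133.0], [15.0, 23.8, 133.0], [-18.9, 24.7, 133.0]]
axle [[13.5, 0.3, 172.0], [-19.5, 0.3, 172.0]]
wall [[113.2, 2.7, 189.2], [57.5, 2.0, 189.1], [-54.6, 0.9, 188.9]]
[ 0.41369197 -0.3294924   0.146     ]
[[-3.2, 0.7, 133.0]]
move [-0.0039  0.0008  0.0988] [-0.0023 -0.0025  0.0037]
move [-0.004   0.0009  0.1813] [-0.0023 -0.0025  0.0037]
...............................................................#########..
............................######....######...................#########..
.........................########.....########.................#########..
.........................#####............####.................#########..
....................##########............##########...........#########..
...............###############............###############......#########..
.........#####################............###################.#########...
....##########################............#############################...
....#########################.............#############################...
....#########################............##
[... 231 characters left out ...]
##################.......
....#########################............##########################.......
....#########################............#########################........
....##################....###............###..####################........
....###############..............................#################........
....###########.....................................##############........
....########............................................##########........
......##...................................................#######........
..........................................................................
..........................................................................
```

Call:
carry_out(moves=[[[-0.004,0.0008,0.05,0,0,0.02],[-0.004,0.0008,0.1,0,0,0.02],[-0.004,0.0008,0.145,0,0,0.02],[-0.004,0.0008,0.17,0,0,0.02],[-0.004,0.0008,0.181,0,0,0.02],[-0.004,0.0008,0.181,0,0,0.02],[-0.004,0.0008,0.181,0,0,0.02]]])

```text
clock: 10.25
ee_pos: [0.4144, -0.3311, 0.136]
tool_rot: [[0.131, 0.991, 0.001], [0.991, -0.131, -0.001], [-0.001, 0.001, -1.0]]
contact_force: [-1.1, -0.5, 0.6]
opening: 0.0855
grip_force: 0.0
```

Call:
carry_out(moves=[[[0,0,0,0,0,0],[0,0,0,0,0,0]]])

```text
clock: 10.45
ee_pos: [0.4143, -0.3316, 0.1362]
tool_rot: [[0.131, 0.991, 0.002], [0.991, -0.131, -0.002], [-0.002, 0.002, -1.0]]
contact_force: [-0.8, -0.3, 0.1]
opening: 0.0852
grip_force: 0.0
```

```bash
python3 - <<'E'
from h import *
im=manip.get_image("wrist"); cv2.imwrite("pics/w6.png",im[:,:,::-1])
st=manip.get_state();print(st["ee_pos"],st["tool_rot"].round(3)[:,1:].tolist(),st["opening"])
E
```

```text
[ 0.41413503 -0.33151963  0.1359949 ] [[0.991, 0.001], [-0.132, -0.001], [0.002, -1.0]] 0.08501581133129801
```

View pics/w6.png

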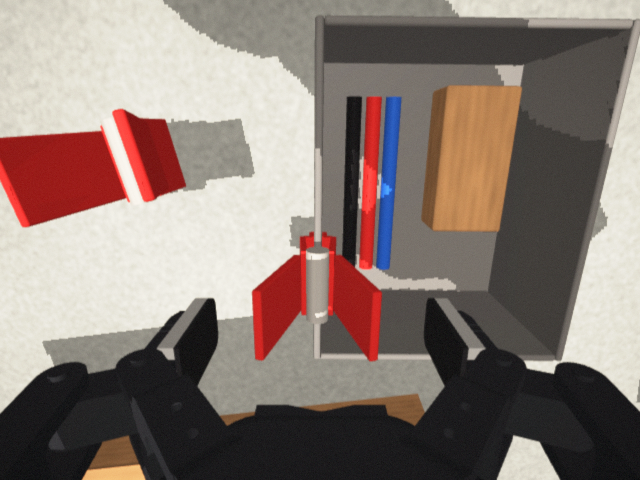

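The tails' tip edges are at cols 253 and 380, rows 291–360, with the open fingers on either side. I check the centring.

```bash
python3 - <<'E'
from h import *
st=manip.get_state(); c=cam("wrist",st); R=st["tool_rot"]
T=lambda P:((P-st["ee_pos"])@R*1000).round(1).tolist()
print("tips",T(plane(c,[[253,292],[254,360],[381,290],[379,360]],.146)))
print("axle",T(plane(c,[[317,250],[317,322]],.107)))
print("fingers?",T(plane(c,[[217,300],[425,300]],.136)))
E
```

```text
tips [[17.1, -24.0, -10.1], [-10.9, -25.1, -10.0], [17.9, 21.5, -10.0], [-11.0, 22.1, -10.0]]
axle [[19.9, -1.6, 29.0], [-17.3, -1.7, 29.0]]
fingers? [[9.0, -40.3, -0.1], [9.0, 40.7, 0.0]]
```

Call:
carry_out(moves=[[[0.003,-0.002,0.0025,0,0,0],[0.003,-0.002,0.0025,0,0,0],[0.003,-0.002,0.0025,0,0,0]]])

```text
clock: 10.8
ee_pos: [0.4122, -0.3283, 0.133]
tool_rot: [[0.132, 0.991, -0.0], [0.991, -0.132, 0.0], [0.0, -0.0, -1.0]]
contact_force: [-0.2, -0.1, -0.2]
opening: 0.0856
grip_force: 0.0
```

Call:
carry_out(moves=[[[0,0,0,0,0,0],[0,0,0,0,0,0],[0,0,0,0,0,0],[0,0,0,0,0,0],[0,0,0,0,0,0],[0,0,0,0,0,0],[0,0,0,0,0,0],[0,0,0,0,0,0],[0,0,0,0,0,0],[0,0,0,0,0,0]]], fingers=0.1, newtons=30)

```text
clock: 11.8
ee_pos: [0.4131, -0.329, 0.1339]
tool_rot: [[0.132, 0.991, 0.002], [0.991, -0.132, -0.001], [-0.001, 0.002, -1.0]]
contact_force: [0.1, 0.9, 5.7]
opening: 0.0228
grip_force: 31.6
```

Call:
carry_out(moves=[[[0,0,-0.01,0,0,0],[0,0,-0.03,0,0,0],[0,0,-0.06,0,0,0],[0,0,-0.1,0,0,0],[0,0,-0.15,0,0,0],[0,0,-0.18,0,0,0],[0,0,-0.18,0,0,0],[0,0,-0.18,0,0,0]]])

```text
clock: 12.6
ee_pos: [0.4123, -0.3284, 0.2771]
tool_rot: [[0.132, 0.991, 0.0], [0.991, -0.132, -0.0], [-0.0, 0.0, -1.0]]
contact_force: [-0.6, 1.1, -0.3]
opening: 0.0228
grip_force: 30.8
```

```bash
python3 - <<'E'
from h import *
st=manip.get_state(); im=manip.get_image("wrist"); s=manip.get_image("scene")
cv2.imwrite("pics/w7.png",np.hstack([im[180:480,150:490,::-1],cv2.resize(s[60:210,230:420,::-1],None,fx=2,fy=2,interpolation=2)]))
move([.6027,.109,.28],-4.1)
E
```

```text
move [ 0.5727  0.1648 -0.0049] [-0.004  -0.0032 -0.121 ]
```

View pics/w7.png

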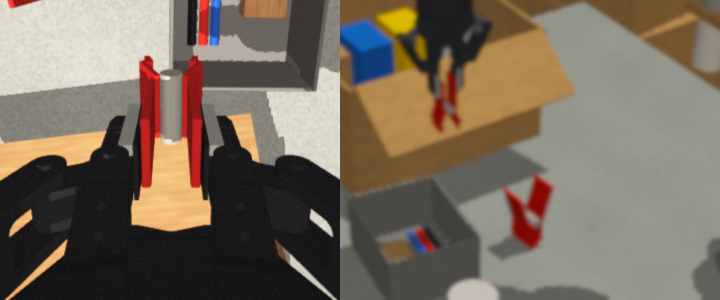

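The clip is held open and symmetric, with the axle at col 321 of the full image, and it is clear of the bin. I take it over to the card.

Call:
carry_out(moves=[[[0.573,0.165,-0.005,0,0,-0.121],[0.573,0.165,-0.005,0,0,-0.121],[0.573,0.165,-0.005,0,0,-0.121],[0.573,0.165,-0.005,0,0,-0.121],[0.573,0.165,-0.005,0,0,-0.121],[0.573,0.165,-0.005,0,0,-0.121],[0.573,0.165,-0.005,0,0,-0.121],[0.573,0.165,-0.005,0,0,-0.121],[0.573,0.165,-0.005,0,0,-0.121],[0.573,0.165,-0.005,0,0,-0.121]]])

```text
clock: 13.7
ee_pos: [0.6035, 0.1122, 0.2788]
tool_rot: [[0.068, 0.998, -0.003], [0.998, -0.068, 0.001], [0.0, -0.003, -1.0]]
contact_force: [0.2, -0.0, -0.9]
opening: 0.0227
grip_force: 30.8
```

Call:
carry_out(moves=[[[0,0,0,0,0,0],[0,0,0,0,0,0],[0,0,0,0,0,0],[0,0,0,0,0,0]]])

```text
clock: 14.1
ee_pos: [0.6031, 0.1073, 0.2807]
tool_rot: [[0.073, 0.997, -0.001], [0.997, -0.073, -0.0], [-0.0, -0.001, -1.0]]
contact_force: [0.2, 0.4, -0.8]
opening: 0.023
grip_force: 30.8
```

```bash
python3 - <<'E'
from h import *
st=manip.get_state(); im=manip.get_image("wrist"); cv2.imwrite("pics/w8.png",im[:,:,::-1]); c=cam("wrist",st); R=st["tool_rot"]
T=lambda P:((P-st["ee_pos"])@R*1000).round(1).tolist()
k,r=max(blobs(yellow(im),60),key=lambda b:cv2.contourArea(b[0])); k=k[:,0]; print(cv2.boundingRect(k))
for v in range(k[:,1].min()+2,k[:,1].max(),12):
    x=k[k[:,1]==v,0]; print(v,T(plane(c,[(x.min()+x.max()+1)/2,v],.157)))
# clip: red sides, inner/outer edges at rows near lips/axle
m=red(im)
for v in range(236,330,12): x=np.where(m[v,250:400])[0]+250; print(v,x[np.r_[True,np.diff(x)>1]],x[np.r_[np.diff(x)>1,True]])
print(st["ee_pos"],R.round(4)[:,2]); move([.6027,.109,.2035],-4.1)
E
```

```text
(318, 162, 6, 88)
164 [[50.9, 0.2, 123.7]]
176 [[42.7, 0.2, 123.7]]
188 [[34.3, 0.2, 123.7]]
200 [[25.8, 0.6, 123.7]]
212 [[17.1, 0.2, 123.7]]
224 [[8.2, 0.2, 123.7]]
236 [[-0.9, 0.2, 123.7]]
248 [[-10.2, 0.2, 123.7]]
236 [294 343] [299 347]
248 [289 339] [302 352]
260 [290 332] [309 352]
272 [290 332] [309 351]
284 [291 332] [309 351]
296 [290 332] [309 351]
308 [290 332] [310 351]
320 [290 337] [304 351]
[0.60308515 0.10728777 0.28066811] [-9.e-04 -2.e-04 -1.e+00]
move [ 0.0021 -0.0007  0.0967] [-0.0009  0.0005 -0.0037]
```

Call:
carry_out(moves=[[[0.002,0,0.015,0,0,0],[0.002,0,0.03,0,0,0],[0.002,0,0.045,0,0,0],[0.002,0,0.055,0,0,0],[0.002,0,0.06,0,0,0],[0.002,0,0.06,0,0,0]]])

```text
clock: 14.75
ee_pos: [0.6032, 0.1102, 0.232]
tool_rot: [[0.071, 0.997, -0.002], [0.997, -0.071, -0.0], [-0.0, -0.001, -1.0]]
contact_force: [0.7, -0.3, -0.4]
opening: 0.0227
grip_force: 30.8
```

```bash
python3 - <<'E'
from h import *
st=manip.get_state(); im=manip.get_image("wrist"); c=cam("wrist",st); R=st["tool_rot"]
T=lambda P:((P-st["ee_pos"])@R*1000).round(1).tolist()
k,r=max(blobs(yellow(im),60),key=lambda b:cv2.contourArea(b[0])); k=k[:,0]
for v in range(k[:,1].min()+2,k[:,1].max(),12):
    x=k[k[:,1]==v,0]; print(v,T(plane(c,[(x.min()+x.max()+1)/2,v],.157)))
print(st["ee_pos"],R.round(4)[:,2]); move([.6027,.109,.2035],-4.1)
E
```

```text
174 [[49.4, -0.1, 75.0]]
186 [[42.7, 0.4, 75.0]]
198 [[35.8, 0.4, 75.0]]
210 [[28.8, 0.4, 75.0]]
222 [[21.7, 0.2, 75.0]]
234 [[14.4, 0.5, 75.0]]
246 [[7.0, 0.5, 75.0]]
[0.60320958 0.11018245 0.23201749] [-1.5e-03 -1.0e-04 -1.0e+00]
move [-0.0016 -0.001   0.0365] [-0.0009  0.0002  0.0002]
```

Call:
carry_out(moves=[[[0,0,0.01,0,0,0],[0,0,0.02,0,0,0],[0,0,0.03,0,0,0],[0,0,0.036,0,0,0],[0,0,0.036,0,0,0],[0,0,0.036,0,0,0],[0,0,0.036,0,0,0]]])

```text
clock: 15.5
ee_pos: [0.6039, 0.1102, 0.2045]
tool_rot: [[0.071, 0.997, 0.001], [0.997, -0.071, 0.0], [0.0, 0.001, -1.0]]
contact_force: [0.4, 0.3, -1.3]
opening: 0.0229
grip_force: 30.8
```

```bash
python3 - <<'E'
from h import *
st=manip.get_state(); im=manip.get_image("wrist"); s=manip.get_image("scene")
uv=proj(cam("scene"),[[.603,.109,.17]])[0].astype(int); x,y=uv; print(uv,st["ee_pos"],st["tool_rot"].round(4)[:,2])
a=cv2.resize(s[y-60:y+60,x-60:x+60,::-1],(480,480),interpolation=2)
cv2.imwrite("pics/fin.png",np.hstack([im[80:400,210:420,::-1][:,:],a[80:400]]))
E
```

```text
[314 250] [0.60390862 0.11022331 0.20449066] [ 6.e-04  0.e+00 -1.e+00]
```

View pics/fin.png

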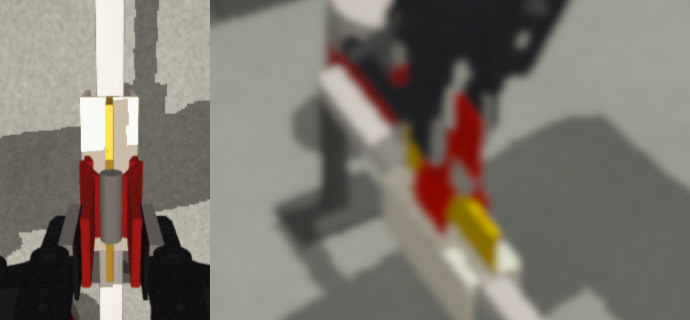

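The final view shows the clip straddling the card. The card at col 109 lies centred between the jaws at cols 80–142, the clip is upright and open, and no contact force shows.

```bash
python3 -c "
from cell import manip
print(manip.finish_job())"
```

```text
the job is handed in; nothing more can be done
None
```

The job is handed in at about 15.5 s. The yellow card hangs on the rail between the posts, and the arm holds the red clip wide open and upright over it, the card's top edge about 15 mm inside the mouth and centred to about 1 mm, with no contact force showing.

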